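# Put right a gearbox kit on the saw bench and book it

## Task

The wooden kit frame should hold one of each of the four kinds of steel gearbox part (hub, hexagonal spacer, square block, fork), but a stray pipe sleeve stands in one compartment. Put the sleeve into the scrap box, then stand a part of the missing kind upright in the freed compartment, flat on the bench, then book the kit by pressing the tally counter's plunger fully down to its stop and letting it spring back. Leave everything else on the bench where it stands.

Things in the scene. Friction and masses are not known exactly. Their poses are not given: they have to be found in the camera images.
- frame: low square frame of wooden battens, 158 x 158 mm outside, fixed to the bench, without a floor, divided 2 x 2 into four compartments of 70 x 70 mm inside; battens 6 mm wide and 12 mm high. Three compartments hold three different kinds of part, the fourth the stray sleeve. Origin: its centre on the bench; sides along x and y
- cell0 (a point): middle of compartment 0 of the frame, at bench height
- cell1 (a point): middle of compartment 1 of the frame, at bench height
- cell2 (a point): middle of compartment 2 of the frame, at bench height
- cell3 (a point): middle of compartment 3 of the frame, at bench height
- hub_a: flanged hub: round steel flange 44 mm across and 12 mm thick with a round boss 26 mm across on it, 46 mm high in all, small dark bore; grip the boss. Origin: centre of its underside, z up; stands upright at the start. About 0.2 to 0.4 kg. One of two alike (hub_a, hub_b), either in the frame or on the black mat.
- hub_b: flanged hub: round steel flange 44 mm across and 12 mm thick with a round boss 26 mm across on it, 46 mm high in all, small dark bore; grip the boss. Origin: centre of its underside, z up; stands upright at the start. About 0.2 to 0.4 kg. One of two alike (hub_a, hub_b), either in the frame or on the black mat.
- hex_a: steel hexagonal spacer: upright hexagonal column, 34 mm across flats (flats face +-x and every 60 degrees), 42 mm high, dark bore 18 mm. Origin: centre of its underside, z up; stands upright at the start. About 0.2 to 0.4 kg. One of two alike (hex_a, hex_b), either in the frame or on the black mat.
- hex_b: steel hexagonal spacer: upright hexagonal column, 34 mm across flats (flats face +-x and every 60 degrees), 42 mm high, dark bore 18 mm. Origin: centre of its underside, z up; stands upright at the start. About 0.2 to 0.4 kg. One of two alike (hex_a, hex_b), either in the frame or on the black mat.
- block_a: square steel bearing block 38 x 38 mm (sides along x and y), 40 mm high, dark bore 24 mm. Origin: centre of its underside, z up; stands upright at the start. About 0.2 to 0.4 kg. One of two alike (block_a, block_b), either in the frame or on the black mat.
- block_b: square steel bearing block 38 x 38 mm (sides along x and y), 40 mm high, dark bore 24 mm. Origin: centre of its underside, z up; stands upright at the start. About 0.2 to 0.4 kg. One of two alike (block_a, block_b), either in the frame or on the black mat.
- fork_a: steel fork (clevis): 44 mm along x, 26 mm along y, 44 mm high; solid lower 22 mm, above it two prongs each 16 x 26 mm at x = +-14 mm with an open 12 mm slot between them. Origin: centre of its underside, z up; stands upright at the start. About 0.2 to 0.4 kg. One of two alike (fork_a, fork_b), either in the frame or on the black mat.
- fork_b: steel fork (clevis): 44 mm along x, 26 mm along y, 44 mm high; solid lower 22 mm, above it two prongs each 16 x 26 mm at x = +-14 mm with an open 12 mm slot between them. Origin: centre of its underside, z up; stands upright at the start. About 0.2 to 0.4 kg. One of two alike (fork_a, fork_b), either in the frame or on the black mat.
- sleeve: the stray: plain steel pipe sleeve, 32 mm across, 48 mm high, no flange, standing in one compartment of the frame. Origin: centre of its underside, z along its axis. About 0.15 kg
- sleeve_mid (a point): middle of the sleeve, on its axis, 24 mm from either end
- scrap: scrap box: open dark steel box, 130 x 130 mm outside, 45 mm high, walls and floor 5 mm thick, fixed. Origin: centre of its underside on the bench, sides along x and y
- tally: tally counter: grey housing 60 x 70 mm, 40 mm high, fixed, with a spring plunger on top. Origin: centre of its underside; the plunger stands on its axis
- plunger_top (a point): centre of the top of the counter's plunger head (black, 32 mm across, 8 mm thick), 70 mm above the bench when up; moves down with it
- plunger (a joint): travel of the plunger: 0 up, 0.012 m fully down at its stop; needs about 8 N, springs back
- jar: bystander: closed glass jar with a steel lid, 40 mm across, 60 mm high. Origin: centre of its underside. Leave it alone. Stands among the parts on the thin black mat
- flask: bystander: white plastic bottle, black cap, 32 mm across, 74 mm high. Origin: centre of its underside. Leave it alone. Stands among the parts on the thin black mat
- tin: bystander: plain aluminium tin, 44 mm across, 45 mm high. Origin: centre of its underside. Leave it alone. Stands among the parts on the thin black mat
- tape: bystander: yellow tape measure, 40 (x) x 28 (y) mm, 36 mm high; a short hook tip sticks out at -x. Origin: centre of its underside. Leave it alone. Stands among the parts on the thin black mat
- paint_can: bystander: can with a paper label, 64 mm across, 75 mm high. Origin: centre of its underside. Leave it alone. Stands beyond the mat, to one side
Mind the look-alikes: they are no part of the job. What is shaped like the tally but turquoise is not meant. What is shaped like the block_a but purple or turquoise is not meant.

How it is judged:
On the way, in this order (a step that is already met when the one before it is completed fails the run):
1. the sleeve lies in the scrap box (x of sleeve_mid in the frame of scrap between -0.06 and 0.06 m and y of sleeve_mid in the frame of scrap between -0.06 and 0.06 m and height (world z) of sleeve_mid below 0.04 m), for 0.2 s.
2. the frame holds one of each kind, one part to a compartment, upright and flat on the bench (((x of hub_a in the frame of frame between -0.072 and 0.072 m and y of hub_a in the frame of frame between -0.072 and 0.072 m and height (world z) of hub_a below 0.004 m and angle between hub_a's own z axis and vertical below 0.08 rad) or (x of hub_b in the frame of frame between -0.072 and 0.072 m and y of hub_b in the frame of frame between -0.072 and 0.072 m and height (world z) of hub_b below 0.004 m and angle between hub_b's own z axis and vertical below 0.08 rad)) and ((x of hex_a in the frame of frame between -0.072 and 0.072 m and y of hex_a in the frame of frame between -0.072 and 0.072 m and height (world z) of hex_a below 0.004 m and angle between hex_a's own z axis and vertical below 0.08 rad) or (x of hex_b in the frame of frame between -0.072 and 0.072 m and y of hex_b in the frame of frame between -0.072 and 0.072 m and height (world z) of hex_b below 0.004 m and angle between hex_b's own z axis and vertical below 0.08 rad)) and ((x of block_a in the frame of frame between -0.072 and 0.072 m and y of block_a in the frame of frame between -0.072 and 0.072 m and height (world z) of block_a below 0.004 m and angle between block_a's own z axis and vertical below 0.08 rad) or (x of block_b in the frame of frame between -0.072 and 0.072 m and y of block_b in the frame of frame between -0.072 and 0.072 m and height (world z) of block_b below 0.004 m and angle between block_b's own z axis and vertical below 0.08 rad)) and ((x of fork_a in the frame of frame between -0.072 and 0.072 m and y of fork_a in the frame of frame between -0.072 and 0.072 m and height (world z) of fork_a below 0.004 m and angle between fork_a's own z axis and vertical below 0.08 rad) or (x of fork_b in the frame of frame between -0.072 and 0.072 m and y of fork_b in the frame of frame between -0.072 and 0.072 m and height (world z) of fork_b below 0.004 m and angle between fork_b's own z axis and vertical below 0.08 rad)) and horizontal distance between any of hub_a, hub_b, hex_a, hex_b, block_a, block_b, fork_a, fork_b and cell0 below 0.028 m and horizontal distance between any of hub_a, hub_b, hex_a, hex_b, block_a, block_b, fork_a, fork_b and cell1 below 0.028 m and horizontal distance between any of hub_a, hub_b, hex_a, hex_b, block_a, block_b, fork_a, fork_b and cell2 below 0.028 m and horizontal distance between any of hub_a, hub_b, hex_a, hex_b, block_a, block_b, fork_a, fork_b and cell3 below 0.028 m), for 0.2 s.
3. the kit still complete, the plunger is pressed down to its stop (all of step 2 and value of joint plunger above 0.0105 m), for 0.05 s.
At the end, for the whole second after the job is handed in: The sleeve rests in the scrap box (its middle inside the walls and under 40 mm above the bench); each of the four compartments holds one part, one of each kind in all, standing on the bench (underside under 4 mm, tilt under 0.08 rad); the plunger is up again (under 2 mm); all parts at rest (all of step 1 and all of step 2 and value of joint plunger below 0.002 m and linear speed of each of hub_a, hub_b, hex_a, hex_b, block_a, block_b, fork_a, fork_b, sleeve below 0.03 m/s); the robot touches nothing.
It fails at once if a bystander is shifted more than 40 mm or tipped over (distance of any of jar, flask, tin, tape, paint_can from where it was at the start of the episode above 0.04 m or angle between any of jar, flask, tin, tape, paint_can's own z axis and vertical above 0.4 rad).
It fails at once if a spare part that is not needed is shifted more than 40 mm (all but the one part put into the frame) (((x of hub_a in the frame of frame between -0.072 and 0.072 m and y of hub_a in the frame of frame between -0.072 and 0.072 m and height (world z) of hub_a below 0.004 m and angle between hub_a's own z axis and vertical below 0.08 rad) and distance of hub_a from where it was at the start of the episode below 0.04 m and distance of hub_b from where it was at the start of the episode above 0.04 m) or ((x of hex_a in the frame of frame between -0.072 and 0.072 m and y of hex_a in the frame of frame between -0.072 and 0.072 m and height (world z) of hex_a below 0.004 m and angle between hex_a's own z axis and vertical below 0.08 rad) and distance of hex_a from where it was at the start of the episode below 0.04 m and distance of hex_b from where it was at the start of the episode above 0.04 m) or ((x of block_a in the frame of frame between -0.072 and 0.072 m and y of block_a in the frame of frame between -0.072 and 0.072 m and height (world z) of block_a below 0.004 m and angle between block_a's own z axis and vertical below 0.08 rad) and distance of block_a from where it was at the start of the episode below 0.04 m and distance of block_b from where it was at the start of the episode above 0.04 m) or ((x of fork_a in the frame of frame between -0.072 and 0.072 m and y of fork_a in the frame of frame between -0.072 and 0.072 m and height (world z) of fork_a below 0.004 m and angle between fork_a's own z axis and vertical below 0.08 rad) and distance of fork_a from where it was at the start of the episode below 0.04 m and distance of fork_b from where it was at the start of the episode above 0.04 m) or distance of each of hub_a, hub_b from where it was at the start of the episode above 0.04 m or distance of each of hex_a, hex_b from where it was at the start of the episode above 0.04 m or distance of each of block_a, block_b from where it was at the start of the episode above 0.04 m or distance of each of fork_a, fork_b from where it was at the start of the episode above 0.04 m).
It also fails if it takes over 62 s, if anything falls off the work surface, if the arm or the gripper's body presses on something with over 40 N, if the wrist force passes 120 N, or if a joint passes its speed limit or range.

## Robot

A 6-joint arm with a two-finger parallel gripper is mounted at the origin on the work surface. World frame = base frame: x ahead of the robot, y to its left, z up, the work surface at z = 0. Lengths are in m, angles in rad, forces in N, time in s.
With the tool pointing down it reaches from about 0.25 to 0.725 m from the base axis. Payload 4 kg.
Tool frame: the origin (TCP) lies at the very end of the fingers, on their centre line; the grasp point (between the pads) lies 19 mm behind it; z points along the fingers, y is the line along which they close (so a half turn about z gives the same grasp; the last joint's range is limited). The gripper opens to 85 mm and grips with 20 to 120 N. Pads are 22 mm wide; open, the fingers measure 114 mm over their backs; the gripper's body (76 mm by 85 mm) begins 54 mm behind the grasp point. The pads swing forward as they close: fully open they stand 13 mm farther back than shut.
Start: joints at [1.159, 0.241, 0.005, 1.335, 0, 1.571], TCP at [0.2, 0.458, 0.231] pointing down, gripper open.
Joint ranges: [-2.72, 2.72], [-1.05, 1.87], [-1.09, 1.28], [-1.99, 2.15], [-1.42, 1.44], [-3.14, 3.14]. Speed limits (rad/s): [2.79, 2.79, 3.14, 3.14, 3.14, 3.14].

## Interface

Orientations are given as a unit quaternion [x, y, z, w].
In Python, from workcell import * gives the robot as it stands. The module is installed in compiled form; this text tells all that it offers.
- The arm moves only by the tool send_rows, never from a script. Its argument "steps" is text: rows parted by semicolons, each of 7 numbers parted by spaces: the opening, from -1 (shut) to 1 (fully open), then the shift along the world's x, y, z in m, then the turn, a rotation vector about the world's x, y, z in rad. A call has exactly 5 rows; each row shifts and turns the commanded pose from where the row before left it; what a row does not reach is not made up. A row lasts 1/12 s, in which the tool goes at most 41.7 mm and 7.16 degrees, less where a joint would pass 70% of its speed; a pose out of reach is approached as far as the arm can. A call is refused whole if a number of a shift passes 0.0417 or a number of a turn 0.125, either way. A call with a gripper value outside its range is refused whole. The fingers move at their own pace and stop on an object; the grip force is fixed at half the most. Time passes only in rows, so rows that do not move let the fingers close, or fill a call up. It gives the time, the measured TCP pose, the force, the opening and the grip force at its end, in the units of the state.
- get_obs(): the state, without advancing time (a new reading comes with each control period).
- camera(name): name is "scene" or "side" or "wrist"; returns a dict with "frame" (480x640x3 uint8, red, green, blue), "range_z" (480x640 float32, m along the optical axis (not along the pixel's ray), 0 where there is no reading), "camera_matrix" (3x3 intrinsics, pixels), "extrinsics" (4x4, takes a point from world to camera coordinates); the wrist camera has in their place "T_tool_cam" (4x4, takes a point from camera to tool coordinates, whose origin is the TCP and whose axes are the flange's). Camera axes: x right, y down, z forward; pixel columns grow to the right and rows downward; lengths in m; the calibration is good to about 2 mm. A picture is of the moment at which its call begins: read the wrist's pose just before it.
- job_done(): hands the job in; it is judged then, once.
The state is a dict: "clock": time; "joint_pos": joint angles; "joint_vel": joint speeds; "tau": joint torques, N m; "eef_pos": TCP position; "tool_rot": TCP orientation; "ft_force": force on the tool from outside, world axes, zero at the start; "ft_torque": the same for the moment, N m; "grip_width": finger opening in m; "grasp_force": force on a finger pad.
Only numpy, scipy, OpenCV 4.12 (cv2) and the standard library are available. Lean on these libraries where they do the work, as an engineer would, in place of code of your own. Each camera call takes 0.05 s, during which the arm holds its last target. There are 200 camera calls.

## Working session

There is one attempt and no reset: what is moved stays moved. The work goes in short steps, Python scripts to look and compute and a tool call to move; the robot and the scene stay as the last step left them, time stands still between calls to the robot, and variables do not carry over. Pictures are saved under pics/ and viewed, at most 10 in all, crops included, and the job is handed in when it is done.

Besides the shell and the picture viewer there is one more tool, called after "Request:" by a JSON object that holds its "method" and its "body". send_rows: Moves the arm, as the interface text tells. Its arguments: {"type":"object","properties":{"steps":{"type":"string"}},"required":["steps"]}

```bash
mkdir -p pics
cat > h.py <<'E'
from workcell import *
import numpy as np, cv2
def snap(n):
    c=camera(n); np.savez(f'{n}.npz',**c); return c
def world(c,u,v,z=None):
    K=c["camera_matrix"];E=c["extrinsics"];R=E[:3,:3];t=E[:3,3]
    d=R.T@np.linalg.inv(K)@np.array([u,v,1.]);o=-R.T@t
    if z is None: return o+d*c["range_z"][int(v),int(u)]
    return o+d*(z-o[2])/d[2]
E
python3 - <<'E'
from h import *
for n in("scene","side"):
    c=snap(n); cv2.imwrite(f'pics/{n}.png',c["frame"][:,:,::-1])
    print(c["extrinsics"],c["camera_matrix"])
print(get_obs())
E
```

```text
[[-0.36343212  0.93141995 -0.01933808  0.19585655]
 [ 0.60831748  0.2215366  -0.76214919 -0.2736176 ]
 [-0.70559687 -0.28875319 -0.64711255  1.64002334]
 [ 0.          0.          0.          1.        ]] [[579.68993716   0.         317.04851469]
 [  0.         579.68993716 228.24616393]
 [  0.           0.           1.        ]]
[[-0.97938043 -0.20171387  0.01120225  0.56295485]
 [-0.13927794  0.63399001 -0.76069594  0.13213946]
 [ 0.14634081 -0.74657094 -0.64901171  0.98736969]
 [ 0.          0.          0.          1.        ]] [[450.49791882   0.         321.97775008]
 [  0.         450.49791882 244.86930778]
 [  0.           0.           1.        ]]
{'clock': 0.1, 'joint_pos': array([ 1.15898020e+00,  2.41344081e-01,  3.86762778e-03,  1.33521121e+00,
       -1.29051438e-05,  1.57078503e+00]), 'joint_vel': array([-0.00021668, -0.00248886,  0.00386339, -0.00015248, -0.00079855,
       -0.00242302]), 'tau': array([ 1.13612612e-04, -3.73138225e+01,  2.53009433e+01,  1.08478303e-02,
        2.45504754e-05,  2.74687515e-06]), 'eef_pos': array([0.19991413, 0.45767735, 0.23050208]), 'tool_rot': array([ 2.04450498e-01,  9.78876448e-01, -9.27010284e-04, -1.87036721e-04]), 'ft_force': array([ 0.15332032,  0.2736574 , -0.5912379 ]), 'ft_torque': array([0.01796819, 0.04514853, 0.02972442]), 'grasp_force': 0.0, 'grip_width': 0.0854239673066321}
```

View pics/scene.png

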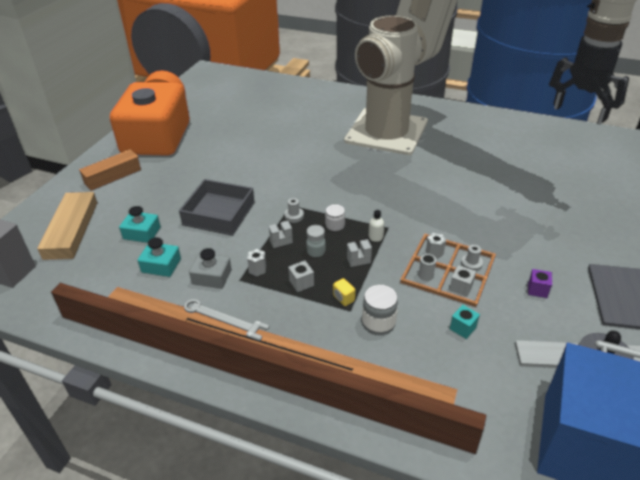

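View pics/side.png

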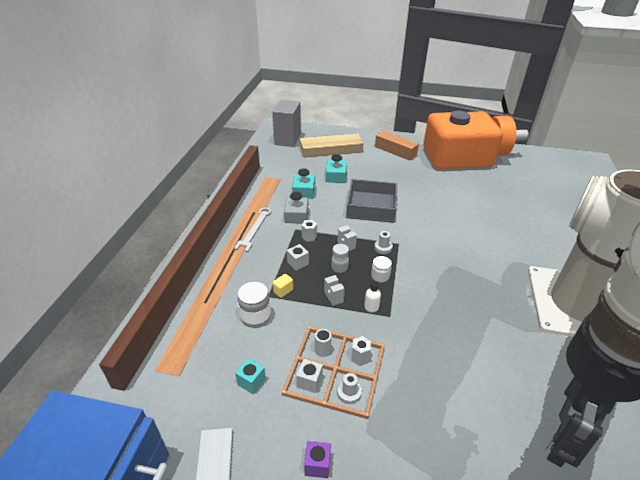

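The scene and side views agree. On the side picture, the frame holds a hex (361,348), a hub (348,385), a block (309,375), and a plain tube (322,340), which should be the sleeve. So the fork is the missing kind. The mat has two forks, at (346,237) and (334,290). The grey tally is at (296,208), and the turquoise ones are decoys. I'll confirm with an enlarged crop.

Run:
```python
import numpy as np,cv2
f=np.load('side.npz')["frame"][:,:,::-1]
cv2.imwrite('pics/crop.png',cv2.resize(f[150:420,260:420],None,fx=2.2,fy=2.2,interpolation=cv2.INTER_CUBIC))
s=np.load('scene.npz')["frame"][:,:,::-1]
cv2.imwrite('pics/crop2.png',cv2.resize(s[170:320,180:500],None,fx=2.5,fy=2.5,interpolation=cv2.INTER_CUBIC))
```

```text
(no output)
```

View pics/crop.png

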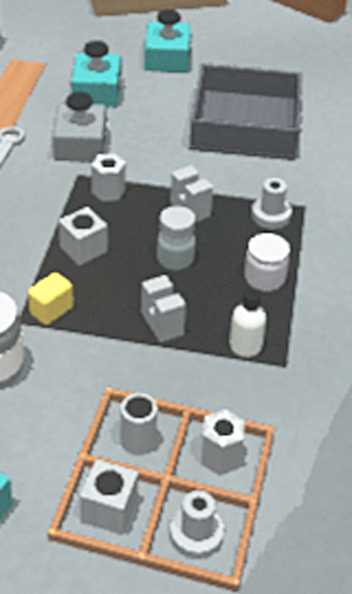

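View pics/crop2.png

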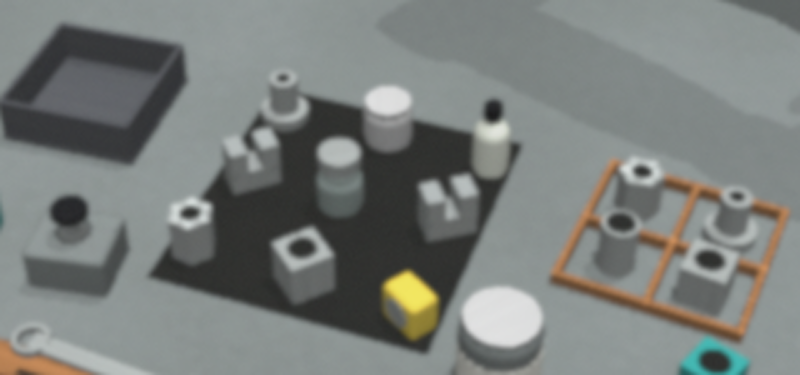

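The crops confirm it. The sleeve is the plain tube at crop (139,420), with hex, block and hub in the other compartments. Two identical forks are at crop (190,193) and (163,307), and the grey tally is at (80,125). Next I'll measure tops from the depth data in both views.

```bash
cat > m.py <<'E'
from h import *
def cloud(c):
    K=c["camera_matrix"];E=c["extrinsics"];Z=c["range_z"].astype(float)
    v,u=np.mgrid[:480,:640]
    P=np.linalg.inv(K)@np.stack([u.ravel(),v.ravel(),np.ones(u.size)])*Z.ravel()
    W=(E[:3,:3].T@(P-E[:3,3:4])).T.reshape(480,640,3); W[Z==0]=np.nan; return W
def rect(p): (a,b),(w,h),t=cv2.minAreaRect(p[:,:2].astype(np.float32)*1000); return round(a,1),round(b,1),round(w,1),round(h,1),round(t,1)
E
python3 - <<'E'
from m import *
for n,items in {"side":dict(sleeve=(310,325,335,360,.046,.056),forkF=(335,222,360,252,.042,.050),forkN=(322,272,346,305,.042,.050),plunger=(280,188,312,206,.06,.078),box=(340,172,402,225,.04,.05),tally=(278,190,315,224,.034,.045),hub=(335,368,365,405,.04,.05),hex=(350,332,375,362,.038,.046),block=(294,355,326,392,.036,.044),jar=(328,240,352,275,.052,.066),flask=(362,282,384,313,.06,.08),tape=(270,270,296,297,.03,.045),bl2=(285,240,310,270,.036,.046),tin=(368,252,395,285,.04,.05)),
 "scene":dict(sleeve=(414,250,442,284,.045,.056),forkF=(265,218,295,250,.042,.050),forkN=(342,236,376,268,.042,.050),plunger=(195,245,220,275,.06,.078),box=(178,175,258,236,.04,.05),tally=(185,250,235,290,.034,.045))}.items():
    c=np.load(n+'.npz');W=cloud(c)
    for k,(a,b,e,f,lo,hi) in items.items():
        p=W[b:f,a:e].reshape(-1,3);q=p[(p[:,2]>lo)&(p[:,2]<hi)]
        if len(q)<5: print(n,k,len(q));continue
        print(n,k,len(q),rect(q),"zmed",np.median(q[:,2]).round(4),"mean",q.mean(0).round(4))
    # frame by colour
    hsv=cv2.cvtColor(c["frame"],cv2.COLOR_RGB2HSV);m=cv2.inRange(hsv,(3,80,80),(18,255,255))
    s=np.zeros_like(m); s[(slice(320,425),slice(275,395)) if n=="side" else (slice(225,305),slice(395,500))]=255
    q=W[(m&s)>0];q=q[abs(q[:,2]-.012)<.006];print(n,"frame",len(q),rect(q))
    m=((c["frame"].max(2)<50)&(W[:,:,2]<.008)); s[:]=0; s[225:315,270:402] if 0 else None
    s[(slice(225,315),slice(265,405)) if n=="side" else (slice(200,310),slice(235,392))]=255
    q=W[m&(s>0)];print(n,"mat",len(q),rect(q) if len(q) else '')
E
```

```text
side sleeve 186 (526.5, 236.5, 30.7, 31.5, 82.9) zmed 0.0495 mean [0.5261 0.237  0.0494]
side forkF 113 (533.0, -90.1, 29.0, 47.2, 41.5) zmed 0.0453 mean [ 0.533  -0.0892  0.0453]
side forkN 165 (531.2, 90.9, 28.2, 47.5, 35.3) zmed 0.0451 mean [0.5308 0.0926 0.0451]
side plunger 86 (684.0, -178.3, 28.6, 33.0, 32.8) zmed 0.0719 mean [ 0.6835 -0.1767  0.0713]
side box 376 (509.5, -286.1, 163.6, 174.3, 3.7) zmed 0.0454 mean [ 0.4908 -0.2643  0.0451]
side tally 363 (674.3, -153.7, 71.0, 131.7, 22.0) zmed 0.0419 mean [ 0.6768 -0.1645  0.0413]
side hub 175 (460.6, 318.2, 24.4, 24.9, 58.8) zmed 0.0471 mean [0.4603 0.3198 0.0466]
side hex 258 (451.1, 236.8, 35.3, 36.2, 60.8) zmed 0.0432 mean [0.4517 0.2384 0.0431]
side block 411 (535.4, 309.9, 40.1, 38.3, 83.2) zmed 0.0412 mean [0.5352 0.3118 0.0411]
side jar 172 (535.0, -3.7, 37.6, 35.1, 88.6) zmed 0.0609 mean [ 0.5345 -0.0015  0.0601]
side flask 66 (445.5, 105.8, 15.2, 13.0, 9.4) zmed 0.073 mean [0.4456 0.1072 0.0712]
side tape 187 (644.6, 99.2, 40.2, 27.8, 61.8) zmed 0.0369 mean [0.6438 0.1012 0.0363]
side bl2 211 (635.0, 2.4, 39.8, 39.9,
[... 173 characters left out ...]
, 85.0)
side mat 18 (524.1, 19.6, 260.6, 230.0, 10.3)
scene sleeve 147 (527.4, 237.7, 33.2, 30.0, 12.4) zmed 0.0484 mean [0.5276 0.2375 0.0484]
scene forkF 117 (532.8, -87.5, 30.0, 44.4, 41.6) zmed 0.0442 mean [ 0.5324 -0.087   0.0443]
scene forkN 129 (531.0, 92.6, 30.2, 44.9, 32.8) zmed 0.044 mean [0.5314 0.093  0.044 ]
scene plunger 167 (684.0, -178.4, 33.1, 30.1, 23.1) zmed 0.0697 mean [ 0.6859 -0.1768  0.0693]
scene box 493 (490.9, -266.4, 137.9, 133.2, 3.6) zmed 0.044 mean [ 0.4949 -0.265   0.0439]
scene tally 616 (685.5, -177.3, 64.5, 70.6, 9.7) zmed 0.0398 mean [ 0.6906 -0.1729  0.0398]
scene frame 944 (493.5, 276.4, 157.0, 163.3, 85.3)
scene mat 2726 (539.1, -0.6, 234.9, 259.4, 89.9)
```

Here is what I'll use, with both views agreeing to about 2 mm and heights as specified:

| Item | Position (mm) | Notes |
|---|---|---|
| Sleeve | (527, 237) | |
| Near fork | (531, 92) | thin axis about 34° |
| Frame centre | (493, 276) | turned about -5° |
| Freed cell | about (527.5, 235) | |
| Box | (491, -266) | |
| Plunger | (684, -178) | top at 0.07 |

I'll move over the sleeve and turn the tool's y axis from 66° to 34°.

Request:
{"method": "send_rows", "body": {"steps": "0.5 0.033 -0.022 0 0 0 -0.113; 0.5 0.033 -0.022 0 0 0 -0.113; 0.5 0.033 -0.022 0 0 0 -0.113; 0.5 0.033 -0.022 0 0 0 -0.113; 0.5 0.033 -0.022 0 0 0 -0.113"}}

```text
clock: 0.52
eef_pos: [0.3661, 0.3469, 0.2309]
tool_rot: [0.471, 0.882, -0.0, -0.0]
ft_force: [-0.2, 0.7, -1.0]
grip_width: 0.0644
grasp_force: 0.0
```

Request:
{"method": "send_rows", "body": {"steps": "0.5 0.033 -0.022 0 0 0 0; 0.5 0.033 -0.022 0 0 0 0; 0.5 0.033 -0.022 0 0 0 0; 0.5 0.033 -0.022 0 0 0 0; 0.5 0.030 -0.023 0 0 0 0"}}

```text
clock: 0.93
eef_pos: [0.5286, 0.2357, 0.2307]
tool_rot: [0.469, 0.883, -0.0, -0.0]
ft_force: [0.4, 1.8, -0.1]
grip_width: 0.0642
grasp_force: 0.0
```

Request:
{"method": "send_rows", "body": {"steps": "0.5 0 0 -0.02 0 0 0; 0.5 0 0 -0.02 0 0 0; 0.5 0 0 -0.02 0 0 0; 0.5 0 0 0 0 0 0; 0.5 0 0 0 0 0 0"}}

```text
clock: 1.35
eef_pos: [0.526, 0.2366, 0.1699]
tool_rot: [0.469, 0.883, -0.002, -0.001]
ft_force: [-0.5, -0.2, 0.7]
grip_width: 0.0645
grasp_force: 0.0
```

```bash
cat > w.py <<'E'
from m import *
from scipy.spatial.transform import Rotation as R
def wcloud():
    o=get_obs();c=camera("wrist");K=c["camera_matrix"];T=c["T_tool_cam"];Z=c["range_z"].astype(float)
    v,u=np.mgrid[:480,:640];P=np.linalg.inv(K)@np.stack([u.ravel(),v.ravel(),np.ones(u.size)])*Z.ravel()
    A=np.eye(4);A[:3,:3]=R.from_quat(o["tool_rot"]).as_matrix();A[:3,3]=o["eef_pos"]
    W=((A@T)[:3,:3]@P+(A@T)[:3,3:4]).T.reshape(480,640,3);W[Z==0]=np.nan;return c,W
def top(W,x,y,r,lo,hi):
    p=W.reshape(-1,3);p=p[(np.hypot(p[:,0]-x,p[:,1]-y)<r)&(p[:,2]>lo)&(p[:,2]<hi)]
    return (len(p),rect(p),np.median(p[:,2]).round(4)) if len(p)>5 else len(p)
E
python3 - <<'E'
from w import *
c,W=wcloud();cv2.imwrite('pics/w1.png',c["frame"][:,:,::-1])
print(top(W,.527,.237,.04,.043,.055))
E
```

```text
(1563, (524.6, 237.4, 31.1, 31.3, 19.6), np.float64(0.0476))
```

View pics/w1.png

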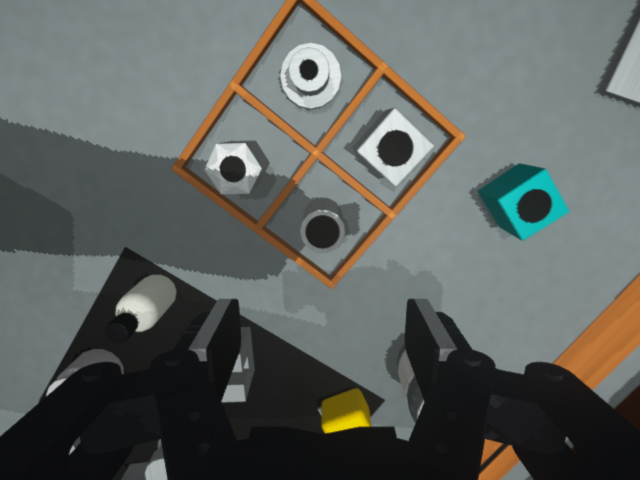

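The wrist view shows the sleeve at (323,228) alone in its compartment, centred in the jaw's line at (525,237) mm. Its measured height of 47.6 mm agrees with the spec. I'll descend and grip.

Request:
{"method": "send_rows", "body": {"steps": "0.5 0 0 -0.03 0 0 0; 0.5 0 0 -0.03 0 0 0; 0.5 0 0 -0.03 0 0 0; 0.5 0 0 -0.03 0 0 0; 0.5 0 0 -0.03 0 0 0"}}

```text
clock: 1.82
eef_pos: [0.5287, 0.2384, 0.0224]
tool_rot: [0.469, 0.883, 0.002, 0.001]
ft_force: [1.5, 0.5, -0.1]
grip_width: 0.064
grasp_force: 0.0
```

Request:
{"method": "send_rows", "body": {"steps": "0.5 0 0 0 0 0 0; -1 0 0 0 0 0 0; -1 0 0 0 0 0 0; -1 0 0 0 0 0 0; -1 0 0 0 0 0 0"}}

```text
clock: 2.23
eef_pos: [0.5295, 0.2383, 0.0246]
tool_rot: [0.469, 0.883, 0.002, 0.002]
ft_force: [-0.1, 0.1, 5.9]
grip_width: 0.0303
grasp_force: 59.6
```

Request:
{"method": "send_rows", "body": {"steps": "-1 0 0 0 0 0 0; -1 0 0 0.01 0 0 0; -1 0 0 0.02 0 0 0; -1 0 0 0.03 0 0 0; -1 0 0 0.03 0 0 0"}}

```text
clock: 2.65
eef_pos: [0.5263, 0.2368, 0.1125]
tool_rot: [0.469, 0.883, -0.001, -0.001]
ft_force: [0.4, -0.6, -1.4]
grip_width: 0.0304
grasp_force: 59.5
```

Request:
{"method": "send_rows", "body": {"steps": "-1 0 0 0.03 0 0 0; -1 0 -0.03 0.01 0 0 0; -1 -0.003 -0.036 0 0 0 0; -1 -0.003 -0.036 0 0 0 0; -1 -0.003 -0.036 0 0 0 0"}}

```text
clock: 3.07
eef_pos: [0.5181, 0.0982, 0.153]
tool_rot: [0.469, 0.883, 0.001, 0.001]
ft_force: [1.3, -0.1, -1.9]
grip_width: 0.0303
grasp_force: 59.7
```

Request:
{"method": "send_rows", "body": {"steps": "-1 -0.003 -0.036 0 0 0 0; -1 -0.003 -0.036 0 0 0 0; -1 -0.003 -0.036 0 0 0 0; -1 -0.003 -0.036 0 0 0 0; -1 -0.003 -0.036 0 0 0 0"}}

```text
clock: 3.48
eef_pos: [0.5028, -0.0825, 0.1527]
tool_rot: [0.469, 0.883, 0.0, 0.001]
ft_force: [-0.0, 0.2, -0.2]
grip_width: 0.0301
grasp_force: 59.7
```

Request:
{"method": "send_rows", "body": {"steps": "-1 -0.003 -0.036 0 0 0 0; -1 -0.003 -0.036 0 0 0 0; -1 -0.003 -0.036 0 0 0 0; -1 -0.003 -0.036 0 0 0 0; -1 -0.003 -0.036 0 0 0 0"}}

```text
clock: 3.9
eef_pos: [0.4877, -0.2626, 0.1527]
tool_rot: [0.469, 0.883, 0.0, 0.001]
ft_force: [1.5, -0.0, -0.6]
grip_width: 0.0302
grasp_force: 59.7
```

Request:
{"method": "send_rows", "body": {"steps": "-1 0.002 -0.002 -0.03 0 0 0; -1 0 0 -0.03 0 0 0; -1 0 0 -0.03 0 0 0; -1 0 0 -0.02 0 0 0; -1 0 0 -0.009 0 0 0"}}

```text
clock: 4.32
eef_pos: [0.488, -0.262, 0.0299]
tool_rot: [0.469, 0.883, 0.0, -0.002]
ft_force: [-0.7, 0.1, -1.0]
grip_width: 0.0299
grasp_force: 59.5
```

Request:
{"method": "send_rows", "body": {"steps": "-1 0 0 0 0 0 0; 0.2 0 0 0 0 0 0; 0.2 0 0 0 0 0 0; 0.2 0 0 0 0 0 0; 0.2 0 0 0 0 0 0"}}

```text
clock: 4.73
eef_pos: [0.4912, -0.2632, 0.0338]
tool_rot: [0.469, 0.883, 0.0, 0.001]
ft_force: [-0.1, 0.5, -0.2]
grip_width: 0.0512
grasp_force: 0.0
```

Request:
{"method": "send_rows", "body": {"steps": "0.2 0 0 0.03 0 0 0; 0.2 0 0 0.03 0 0 0; 0.2 0 0 0.03 0 0 0; 0.2 0 0 0.04 0 0 0; 0.2 0 0 0 0 0 0"}}

```text
clock: 5.15
eef_pos: [0.4946, -0.2651, 0.1715]
tool_rot: [0.469, 0.883, -0.0, 0.008]
ft_force: [0.7, 0.1, 1.8]
grip_width: 0.0509
grasp_force: 0.0
```

Run:
```python
from m import *
for n in("side","scene"):
    W=cloud(snap(n)).reshape(-1,3)
    p=W[(abs(W[:,0]-.491)<.055)&(abs(W[:,1]+.266)<.055)&(W[:,2]>.03)&(W[:,2]<.075)];print(n,len(p),rect(p) if len(p) else'',p[:,2].max() if len(p) else'')
print(get_obs()["eef_pos"])
```

```text
side 154 (475.8, -239.1, 32.9, 89.2, 35.5) 0.058170140475428095
scene 197 (471.9, -283.7, 99.8, 29.9, 49.1) 0.05711328718945262
[ 0.49187914 -0.26368204  0.16548107]
```

The sleeve stands in the box and the gripper is empty. Next is the near fork at (531, 92), which I'll check by wrist before gripping.

Request:
{"method": "send_rows", "body": {"steps": "0.2 0.004 0.0356 0 0 0 0; 0.2 0.004 0.0356 0 0 0 0; 0.2 0.004 0.0356 0 0 0 0; 0.2 0.004 0.0356 0 0 0 0; 0.2 0.004 0.0356 0 0 0 0"}}

```text
clock: 5.67
eef_pos: [0.509, -0.0831, 0.161]
tool_rot: [0.469, 0.883, -0.0, -0.001]
ft_force: [0.7, -0.2, 0.3]
grip_width: 0.0512
grasp_force: 0.0
```

Request:
{"method": "send_rows", "body": {"steps": "0.2 0.004 0.0356 0 0 0 0; 0.2 0.004 0.0356 0 0 0 0; 0.2 0.004 0.0356 0 0 0 0; 0.2 0.004 0.0356 0 0 0 0; 0.2 0.004 0.0356 0 0 0 0"}}

```text
clock: 6.08
eef_pos: [0.529, 0.0948, 0.161]
tool_rot: [0.469, 0.883, -0.001, -0.001]
ft_force: [0.8, -0.3, 0.2]
grip_width: 0.0512
grasp_force: 0.0
```

Request:
{"method": "send_rows", "body": {"steps": "0.2 0 0 0 0 0 0; 0.2 0 0 0 0 0 0; 0.2 0 0 0 0 0 0; 0.2 0 0 0 0 0 0; 0.2 0 0 0 0 0 0"}}

```text
clock: 6.5
eef_pos: [0.5298, 0.0918, 0.162]
tool_rot: [0.47, 0.883, -0.0, -0.0]
ft_force: [0.5, -0.3, -0.1]
grip_width: 0.0515
grasp_force: 0.0
```

Run:
```python
from w import *
c,W=wcloud();cv2.imwrite('pics/w2.png',c["frame"][:,:,::-1])
print(top(W,.531,.092,.04,.04,.05),get_obs()["eef_pos"])
c=snap("side");W=cloud(c);print(top(W,.531,.092,.04,.042,.05))
f=c["frame"][165:330,260:420,::-1];cv2.imwrite('pics/s2.png',cv2.resize(f,None,fx=3,fy=3,interpolation=cv2.INTER_CUBIC))
```

```text
(1782, (529.8, 92.7, 26.0, 44.4, 36.3), np.float64(0.0434)) [0.52997395 0.09183435 0.16214233]
(163, (531.7, 91.8, 27.0, 47.6, 36.8), np.float64(0.0454))
```

View pics/s2.png

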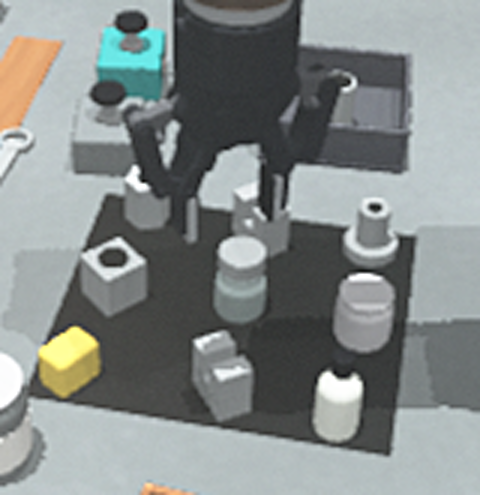

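View pics/w2.png

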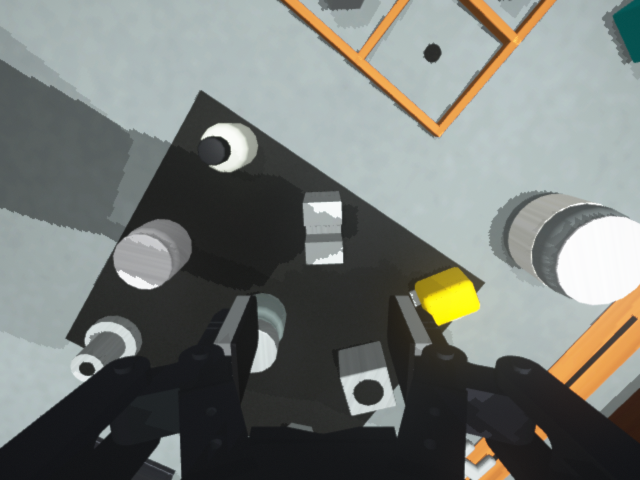

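The wrist view shows the fork at (323,228) between the jaws, and it measures 26 x 44 at 36°, as it should. The freed compartment has a dark disc at (432,52), so I'll check whether it has height.

Run:
```python
from w import *
c,W=wcloud();f=c["frame"]
m=((f.max(2)<60)*255).astype(np.uint8);m[:30]=0;m[75:]=0;m[:,:410]=0;m[:,455:]=0
q=W[m>0];print("disc",len(q),rect(q),np.percentile(q[:,2],[5,50,95]))
ring=cv2.dilate(m,np.ones((25,25)))&~cv2.dilate(m,np.ones((7,7)));q=W[ring>0];print("around",np.percentile(q[:,2],[5,50,95]))
```

```text
disc 206 (526.4, 235.6, 10.9, 10.0, 78.7) [-0.00110603  0.00016558  0.00140119]
around [nan nan nan]
```

The disc is a flat mark at bench height, at (526, 236), which is the cell middle. It's harmless. I'll grip the fork.

Request:
{"method": "send_rows", "body": {"steps": "0.2 0 0 -0.03 0 0 0.04; 0.2 0 0 -0.03 0 0 0; 0.2 0 0 -0.03 0 0 0; 0.2 0 0 -0.03 0 0 0; 0.2 0 0 -0.03 0 0 0"}}

```text
clock: 7.07
eef_pos: [0.5304, 0.0926, 0.0114]
tool_rot: [0.452, 0.892, 0.0, 0.0]
ft_force: [-0.3, -0.3, -0.3]
grip_width: 0.0511
grasp_force: 0.0
```

Request:
{"method": "send_rows", "body": {"steps": "0.2 0 0 0 0 0 0; -1 0 0 0 0 0 0; -1 0 0 0 0 0 0; -1 0 0 0 0 0 0; -1 0 0 0 0 0 0"}}

```text
clock: 7.48
eef_pos: [0.5316, 0.0934, 0.0142]
tool_rot: [0.452, 0.892, 0.001, 0.001]
ft_force: [-0.2, -0.3, -2.3]
grip_width: 0.0249
grasp_force: 59.0
```

Request:
{"method": "send_rows", "body": {"steps": "-1 0 0 0 0 0 0; -1 0 0 0.01 0 0 0; -1 0 0 0.02 0 0 0; -1 0 0 0.03 0 0 0; -1 0 0 0.03 0 0 0"}}

```text
clock: 7.9
eef_pos: [0.5289, 0.0931, 0.1032]
tool_rot: [0.451, 0.892, -0.001, -0.001]
ft_force: [0.5, 0.6, -2.5]
grip_width: 0.025
grasp_force: 59.2
```

Request:
{"method": "send_rows", "body": {"steps": "-1 0 0.02 0 0 0 0; -1 -0.001 0.031 0 0 0 0; -1 -0.001 0.031 0 0 0 0; -1 -0.001 0.031 0 0 0 0; -1 0 0.029 0 0 0 0"}}

```text
clock: 8.32
eef_pos: [0.5267, 0.2367, 0.1034]
tool_rot: [0.451, 0.892, 0.0, 0.0]
ft_force: [0.4, 0.2, -3.3]
grip_width: 0.025
grasp_force: 59.4
```

Request:
{"method": "send_rows", "body": {"steps": "-1 0 0 0 0 0 0; -1 0 0 0 0 0 0; -1 0 0 0 0 0 0; -1 0 0 -0.02 0 0 0; -1 0 0 -0.02 0 0 0"}}

```text
clock: 8.73
eef_pos: [0.5287, 0.2345, 0.0638]
tool_rot: [0.452, 0.892, 0.001, 0.001]
ft_force: [0.3, -0.3, -2.1]
grip_width: 0.0249
grasp_force: 59.7
```

Request:
{"method": "send_rows", "body": {"steps": "-1 0 0 -0.02 0 0 0; -1 0 0 -0.015 0 0 0; -1 0 0 -0.01 0 0 0; -1 0 0 -0.005 0 0 0; -1 0 0 0 0 0 0"}}

```text
clock: 9.15
eef_pos: [0.5265, 0.2335, 0.014]
tool_rot: [0.452, 0.892, -0.001, -0.0]
ft_force: [-3.5, -1.5, 5.1]
grip_width: 0.0251
grasp_force: 60.8
```

Request:
{"method": "send_rows", "body": {"steps": "-0.15 0 0 0 0 0 0; -0.15 0 0 0 0 0 0; -0.15 0 0 0 0 0 0; -0.15 0 0 0 0 0 0; -0.15 0 0 0.01 0 0 0"}}

```text
clock: 9.57
eef_pos: [0.5258, 0.2345, 0.0209]
tool_rot: [0.452, 0.892, -0.001, -0.001]
ft_force: [-0.3, -0.2, -0.7]
grip_width: 0.0364
grasp_force: 0.0
```

Request:
{"method": "send_rows", "body": {"steps": "-0.15 0 0 0.03 0 0 0; -0.15 0 0 0.03 0 0 0; -0.15 0 0 0.03 0 0 0; -0.15 0 0 0.04 0 0 0; -0.15 0 0 0.01 0 0 0"}}

```text
clock: 9.98
eef_pos: [0.5303, 0.2367, 0.1699]
tool_rot: [0.451, 0.892, 0.004, 0.004]
ft_force: [1.4, 0.4, 0.7]
grip_width: 0.0364
grasp_force: 0.0
```

Run:
```python
from w import *
c,W=wcloud();cv2.imwrite('pics/w3.png',c["frame"][:,:,::-1])
print(top(W,.527,.236,.04,.038,.05),get_obs()["eef_pos"])
p=W.reshape(-1,3);p=p[(np.hypot(p[:,0]-.527,p[:,1]-.236)<.03)&(p[:,2]>.035)];A=np.c_[p[:,:2],np.ones(len(p))];print("tilt",np.linalg.lstsq(A,p[:,2],rcond=None)[0][:2])
for n in("side",): print(top(cloud(snap(n)),.684,-.178,.03,.064,.078))
```

```text
(1719, (526.6, 234.2, 25.8, 44.8, 36.7), np.float64(0.0434)) [0.5306378  0.23683057 0.1698598 ]
tilt [-2.37246672  3.48149131]
(71, (688.5, -179.6, 23.6, 32.9, 13.6), np.float64(0.0713))
```

View pics/w3.png

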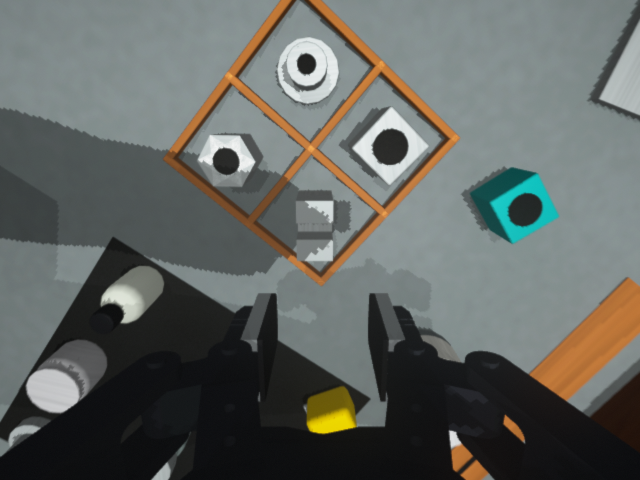

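The fork stands upright in the compartment. It measures (526.6, 234.2) mm with its top at 43.4 mm, the same as before, and sits at pixel (314,228). I'll shut the gripper and go to the grey tally's plunger.

Request:
{"method": "send_rows", "body": {"steps": "-1 0.013 -0.0345 0 0 0 0; -1 0.013 -0.0345 0 0 0 0; -1 0.013 -0.0345 0 0 0 0; -1 0.013 -0.0345 0 0 0 0; -1 0.013 -0.0345 0 0 0 0"}}

```text
clock: 10.5
eef_pos: [0.5914, 0.0612, 0.1607]
tool_rot: [0.451, 0.892, -0.001, -0.001]
ft_force: [0.8, 0.0, -0.1]
grip_width: 0.0002
grasp_force: 0.0
```

Request:
{"method": "send_rows", "body": {"steps": "-1 0.013 -0.0345 0 0 0 0; -1 0.013 -0.0345 0 0 0 0; -1 0.013 -0.0345 0 0 0 0; -1 0.013 -0.0345 0 0 0 0; -1 0.013 -0.0345 0 0 0 0"}}

```text
clock: 10.92
eef_pos: [0.6565, -0.1114, 0.1604]
tool_rot: [0.451, 0.892, -0.0, -0.002]
ft_force: [0.5, 0.6, -0.5]
grip_width: -0.0003
grasp_force: 0.0
```

Request:
{"method": "send_rows", "body": {"steps": "-1 0.013 -0.0345 0 0 0 0; -1 0.013 -0.0345 0 0 0 0; -1 0 0 0 0 0 0; -1 0 0 0 0 0 0; -1 0 0 0 0 0 0"}}

```text
clock: 11.33
eef_pos: [0.6821, -0.1786, 0.1602]
tool_rot: [0.452, 0.892, -0.0, -0.002]
ft_force: [-0.9, 0.1, -0.2]
grip_width: 0.0001
grasp_force: 0.0
```

Lined up within 2 mm of the plunger axis. Descending to 75 mm, then pressing.

Request:
{"method": "send_rows", "body": {"steps": "-1 0.001 0 -0.03 0 0 0; -1 0 0 -0.03 0 0 0; -1 0 0 -0.02 0 0 0; -1 0 0 -0.005 0 0 0; -1 0 0 0 0 0 0"}}

```text
clock: 11.75
eef_pos: [0.6822, -0.1766, 0.0749]
tool_rot: [0.451, 0.893, -0.001, -0.003]
ft_force: [-0.3, -0.2, 0.2]
grip_width: -0.0002
grasp_force: 0.0
```

Request:
{"method": "send_rows", "body": {"steps": "-1 0 0 -0.005 0 0 0; -1 0 0 -0.005 0 0 0; -1 0 0 -0.004 0 0 0; -1 0 0 -0.003 0 0 0; -1 0 0 0 0 0 0"}}

```text
clock: 12.17
eef_pos: [0.6859, -0.1785, 0.062]
tool_rot: [0.451, 0.892, 0.001, 0.002]
ft_force: [2.4, 2.3, 5.7]
grip_width: 0.0002
grasp_force: 2.9
```

Request:
{"method": "send_rows", "body": {"steps": "-1 0 0 -0.002 0 0 0; -1 0 0 -0.002 0 0 0; -1 0 0 0 0 0 0; -1 0 0 0 0 0 0; -1 0 0 0 0 0 0"}}

```text
clock: 12.58
eef_pos: [0.6859, -0.1786, 0.0589]
tool_rot: [0.451, 0.892, 0.001, 0.002]
ft_force: [0.6, 2.4, 7.7]
grip_width: 0.0
grasp_force: 3.7
```

Request:
{"method": "send_rows", "body": {"steps": "-1 0 0 -0.002 0 0 0; -1 0 0 -0.002 0 0 0; -1 0 0 0 0 0 0; -1 0 0 0 0 0 0; -1 0 0 0 0 0 0"}}

```text
clock: 13.0
eef_pos: [0.686, -0.1786, 0.0579]
tool_rot: [0.451, 0.892, 0.001, 0.003]
ft_force: [-4.8, 3.4, 17.0]
grip_width: -0.0001
grasp_force: 9.0
```

The force jumped to 17 N at z = 58 mm, so the plunger is at its stop. Retreating and checking.

Request:
{"method": "send_rows", "body": {"steps": "-1 0 0 0.01 0 0 0; -1 0 0 0.02 0 0 0; -1 0 0 0.03 0 0 0; -1 0 0 0.04 0 0 0; -1 -0.03 0 0.03 0 0 0"}}

```text
clock: 13.42
eef_pos: [0.6584, -0.179, 0.1825]
tool_rot: [0.451, 0.893, 0.0, 0.002]
ft_force: [0.5, -0.1, 1.2]
grip_width: -0.0002
grasp_force: 0.0
```

Request:
{"method": "send_rows", "body": {"steps": "-1 -0.04 0 0 0 0 0; -1 -0.04 0 0 0 0 0; -1 0 0 0 0 0 0; -1 0 0 0 0 0 0; -1 0 0 0 0 0 0"}}

```text
clock: 13.83
eef_pos: [0.5748, -0.1792, 0.1824]
tool_rot: [0.452, 0.892, -0.0, 0.001]
ft_force: [0.7, -0.0, 0.6]
grip_width: -0.0001
grasp_force: 0.0
```

Run:
```python
from m import *
c=snap("side");W=cloud(c)
for n,W in(("side",W),("scene",cloud(snap("scene")))):
  for k,(x,y,r,lo,hi) in dict(plunger=(.684,-.178,.02,.058,.08),fork=(.527,.235,.03,.042,.05),hub=(.46,.319,.018,.042,.05),hex=(.4515,.238,.022,.038,.046),block=(.535,.311,.03,.036,.044),sleeve=(.491,-.264,.03,.045,.06)).items():
    p=W.reshape(-1,3);p=p[(np.hypot(p[:,0]-x,p[:,1]-y)<r)&(p[:,2]>lo)&(p[:,2]<hi)];print(n,k,len(p),rect(p) if len(p)>5 else '',np.median(p[:,2]))
cv2.imwrite('pics/s4.png',cv2.resize(c["frame"][160:420,240:420,::-1],None,fx=2.3,fy=2.3,interpolation=cv2.INTER_CUBIC))
```

```text
side plunger 90 (684.0, -179.0, 30.0, 30.9, 26.4) 0.07186572259608517
side fork 217 (528.8, 232.8, 27.2, 46.4, 36.1) 0.0453976298719634
side hub 164 (460.7, 318.3, 22.9, 27.2, 9.1) 0.04698828053525554
side hex 258 (452.2, 237.1, 33.6, 40.2, 1.9) 0.043107385369901996
side block 410 (535.7, 310.4, 38.7, 38.0, 82.6) 0.041235110432310915
side sleeve 90 (491.7, -260.3, 29.5, 33.8, 9.8) 0.054698350253925845
scene plunger 167 (684.2, -177.5, 30.4, 32.4, 73.3) 0.06965783472037268
scene fork 147 (528.9, 235.0, 27.7, 45.7, 35.9) 0.04408557929645372
scene hub 101 (461.3, 319.2, 28.3, 24.9, 21.4) 0.04557256292064778
scene hex 172 (451.2, 238.9, 36.8, 37.7, 5.3) 0.041631031753950186
scene block 290 (536.9, 311.4, 38.0, 41.7, 84.8) 0.039855294182403
scene sleeve 119 (492.2, -261.6, 32.1, 33.1, 4.5) 0.052621100242412296
```

View pics/s4.png

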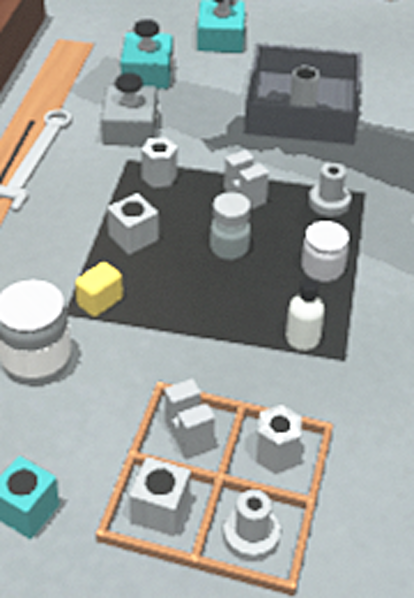

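The picture shows the sleeve standing in the scrap box at (306,85) and the fork in the freed compartment at (190,415). The other parts haven't moved, and the plunger is up at (128,85).

```bash
python3 -c "
from workcell import *
print(job_done())"
```

```text
the job is handed in; nothing more can be done
None
```

The job is handed in at about 14 s on the clock, with no verdict returned: the sleeve is in the scrap box, a fork stands upright in the freed compartment, and the tally plunger was pressed to its stop and is back up.

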